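# Tip polished links from the tray into the wash basket

### The arm

A 7-joint arm with a two-finger parallel gripper is mounted at the origin on the work surface. World frame = base frame: x ahead of the robot, y to its left, z up, the work surface at z = 0. Lengths are in m, angles in degrees, forces in N, time in s.
With the tool pointing down it reaches from about 0.4 to 0.875 m from the base axis. Payload 6.5 kg.
Tool frame: the origin (TCP) lies midway between the tips of the shut fingers; the grasp point (between the pads) lies 19 mm behind it; y points along the fingers, z is the direction in which the jaws open and shut, and the axes are right-handed (so a half turn about y gives the same grasp; the last joint's range is limited). The gripper opens to 85 mm and grips with 20 to 120 N. Pads are 22 mm wide; open, the fingers measure 114 mm over their backs; the gripper's body (76 mm by 85 mm) begins 54 mm behind the grasp point. The pads swing forward as they close: fully open they stand 13 mm farther back than shut.
Start: joints at [-72.433, 30.733, -0.252, 88.115, 0.149, 61.152, -4.079], TCP at [0.237, 0.605, 0.231] pointing down, gripper open.
Joint ranges: [-154.64, 154.64], [-21.42, 123.67], [-72.66, 72.17], [13.99, 137.28], [-74.86, 254.86], [10.95, 109.41], [-158.01, 158.01]. Speed limits (degrees/s): [136.94, 136.94, 180, 180, 180, 180, 180].

### API

Orientations are given as a 3x3 rotation matrix whose columns are the frame's x, y, z axes.
In Python, from bench import sense, grab_frame, camera_model, workorder gives the robot as it stands.
- The arm moves only by the shell command python3 -m crank 'ROWS'. ROWS is JSON, one flat list of numbers, 7 for each row, row after row: the opening, from 0 (shut) to 1 (fully open), then the shift along the tool's x, y, z in units of 40 mm (1.0 is 40 mm), then the turn, a rotation vector about the tool's x, y, z in units of 5 degrees (1.0 is 5 degrees). A call has 1 to 10 rows; each row shifts and turns the commanded pose from where the row before left it, along the tool's axes as they then stand; what a row does not reach is not made up. A row lasts 1/12 s, in which the tool goes at most 41.7 mm and 7.16 degrees, less where a joint would pass 70% of its speed; a pose out of reach is approached as far as the arm can. A call is refused whole if a number of a shift passes 1 or a number of a turn 1, either way. A call with a gripper value outside its range is refused whole. The fingers move at their own pace and stop on an object; the grip force is fixed at half the most. Time passes only in rows, so rows that do not move let the fingers close. It gives the time, the measured TCP pose, the force and the opening at its end, in the units of the state.
- sense(): the state, without advancing time (a new reading comes with each control period).
- grab_frame(name): name is "scene" or "top"; returns the picture (384x512x3 uint8, red, green, blue); there is no depth.
- camera_model(name): a dict with "camera_matrix" (3x3 intrinsics, pixels), "cam_to_world" (4x4, takes a point from camera to world coordinates). Camera axes: x right, y up, looking along -z (the intrinsics and any distortion apply to the point x, -y, -z); pixel columns grow to the right and rows downward; lengths in m; the calibration is good to about 2 mm. A picture is of the moment at which its call begins. camera_model takes no time and is no camera call.
- workorder.close_job(): hands the job in, once; it reports no verdict.
The state is a dict: "time_s": time; "q": joint angles; "dq": joint speeds; "joint_efforts": joint torques, N m; "tcp_pos": TCP position; "tool_rot": TCP orientation; "force": force on the tool from outside, world axes, zero at the start; "ft_torque": the same for the moment, N m; "opening": finger opening in m.
Only numpy, scipy, OpenCV 4.12 (cv2) and the standard library are available. Lean on these libraries where they do the work, as an engineer would, in place of code of your own. Each camera call takes 0.05 s, during which the arm holds its last target. There are 200 camera calls.

### The job

Carry the aluminium tray by its black bar to the steel wash basket and tip the three polished links off its open end into the basket, without touching the links with the gripper and without raising any link more than 30 cm above the bench. Then set the empty tray flat on the rubber mat, centred, with its open end towards the mat's pointed end, and let go. Leave the other things on the bench where they are.

Things in the scene. Friction and masses are not known exactly. Their poses are not given: they have to be found in the camera images.
- tray: open-ended aluminium tray, 180 long (x) by 150 wide (y), floor 4 thick, walls 30 high and 4 thick on the two long sides and the +x end; the -x end is open (the lip). A black carrying bar bridges its middle. About 0.4 kg, loose, flat on the bench at the start, lip roughly towards the robot. Origin: centre of its underside, z up.
- tray_bar (a point): centre of the tray's black carrying bar, 93 above the middle of the tray's underside. The bar runs along the tray's y over the links: 162 long, 16 thick along x, 22 tall, on an upright flat post outside each long wall. Grip its middle from above, fingers closing along the tray's x; the links lie well below the fingertips.
- tray_lip (a point): middle of the tray's open edge, at tray x = -90, on the floor's upper face (4 above the underside).
- link0: one of three like polished steel links, a dog-bone 70 long, 32 wide at its round ends, 24 thick, about 0.11 kg, lying flat and loose on the tray's floor at the start, roughly along the tray; it slides once the tray is tipped some 13 to 20 degrees. Origin: centre of its underside as it lies, x along its length.
- link1: one of three like polished steel links, a dog-bone 70 long, 32 wide at its round ends, 24 thick, about 0.11 kg, lying flat and loose on the tray's floor at the start, roughly along the tray; it slides once the tray is tipped some 13 to 20 degrees. Origin: centre of its underside as it lies, x along its length.
- link2: one of three like polished steel links, a dog-bone 70 long, 32 wide at its round ends, 24 thick, about 0.11 kg, lying flat and loose on the tray's floor at the start, roughly along the tray; it slides once the tray is tipped some 13 to 20 degrees. Origin: centre of its underside as it lies, x along its length.
- basket: open-topped rectangular stainless wash basket fixed to the bench, 210 (x) by 190 (y) outside, 80 high, walls and floor 4 thick. Origin: centre of its underside; x and y along its sides, z up.
- mat: black rubber mat fixed to the bench, 6 thick: a rectangle 200 (x) by 170 (y) whose -x end runs out to a point, like a house outline; the point is 185 from the origin along -x. Origin: centre of the rectangle's underside.
- mat_centre (a point): centre of the mat's rectangle, on its upper face: where the middle of the tray belongs.
- mat_edge (a point): point 90 from the mat's centre towards its pointed end, on the upper face: where the middle of the tray's open edge belongs.
- paste_tin: bystander: small aluminium jar 40 across, 62 high, standing among the work. Origin: centre of its underside.
- arbor: bystander: upright threaded steel arbor on a round foot, 42 across, 75 high, standing among the work. Origin: centre of its underside.
- flap_wheel: bystander at the back: brown abrasive wheel 70 across, 29 high.
- grind_ring: bystander at the back: grey grinding ring 90 across, 22 high.

How it is judged (in metres and radians):
On the way:
1. all three links lie in the basket (x of link0 in the frame of basket between -0.101 and 0.101 m and y of link0 in the frame of basket between -0.091 and 0.091 m and z of link0 in the frame of basket between -0.005 and 0.075 m and x of link1 in the frame of basket between -0.101 and 0.101 m and y of link1 in the frame of basket between -0.091 and 0.091 m and z of link1 in the frame of basket between -0.005 and 0.075 m and x of link2 in the frame of basket between -0.101 and 0.101 m and y of link2 in the frame of basket between -0.091 and 0.091 m and z of link2 in the frame of basket between -0.005 and 0.075 m), for 0.2 s.
At the end, for the whole second after the job is handed in: All three links are at rest inside the basket (between its walls, below its rim). The tray is at rest flat on the mat: its middle within 30 mm of the mat's centre, its open edge within 40 mm of mat_edge (so towards the pointed end), turned no more than 15 degrees from the mat's direction (all of step 1 and linear speed of each of link0, link1, link2 below 0.03 m/s and horizontal distance between tray and mat_centre below 0.03 m and horizontal distance between tray_lip and mat_edge below 0.04 m and angle between the x axis of tray and the x axis of mat, either way round below 0.26 rad and angle between tray's own z axis and vertical below 0.06 rad and height (world z) of tray below 0.012 m and linear speed of tray below 0.02 m/s); the robot touches nothing.
It fails at once if the gripper touches a link (contact force between the fingers and link0 above 1 N or contact force between the fingers and link1 above 1 N or contact force between the fingers and link2 above 1 N).
It fails at once if a link is raised more than 30 cm above the bench (height (world z) of any of link0, link1, link2 above 0.32 m).
It fails at once if a bystander is moved by more than 20 mm (distance of any of paste_tin, arbor, flap_wheel, grind_ring from where it was at the start of the episode above 0.02 m).
It also fails if it takes over 58 s, if anything falls off the work surface, if the arm or the gripper's body presses on something with over 40 N, if the wrist force passes 120 N, or if a joint passes its speed limit or range.

## Working session

There is one attempt and no reset: what is moved stays moved. The work goes in short steps, Python scripts to look and compute and a shell command to move; the robot and the scene stay as the last step left them, time stands still between calls to the robot, and variables do not carry over. Pictures are saved under pics/ and viewed, about 8 in all and at most 12, crops included, and the job is handed in when it is done.

```bash
ls; mkdir -p pics; python3 - <<'E'
from bench import sense, grab_frame, camera_model
import cv2, numpy as np
s=sense(); print({k:np.round(s[k],3).tolist() for k in s})
for n in("scene","top"):
    cv2.imwrite(f"pics/{n}0.png",grab_frame(n)[:,:,::-1]); m=camera_model(n); print(n,{k:(np.round(v,4).tolist() if not isinstance(v,str) else v) for k,v in m.items()})
E
```

```text
pics
{'time_s': 0.0, 'q': [-72.431, 30.779, -0.255, 88.173, 0.151, 61.152, -4.079], 'dq': [0.108, -0.136, 0.104, 0.046, -0.118, 0.014, -0.147], 'joint_efforts': [-0.0, -58.342, 1.049, -25.911, 0.012, 0.009, 0.0], 'tcp_pos': [0.237, 0.605, 0.23], 'tool_rot': [[0.931, -0.001, 0.364], [-0.364, -0.002, 0.931], [0.0, -1.0, -0.002]], 'force': [0.187, -0.03, -0.46], 'ft_torque': [0.022, -0.04, 0.001], 'opening': 0.085}
scene {'camera_matrix': [[419.1304, 0.0, 259.4714], [0.0, 419.1304, 195.2285], [0.0, 0.0, 1.0]], 'cam_to_world': [[-0.8833, -0.3922, 0.2569, 0.8322], [0.4687, -0.7523, 0.463, 0.496], [0.0117, 0.5293, 0.8483, 0.9925], [0.0, 0.0, 0.0, 1.0]]}
top {'camera_matrix': [[390.479, 0.0, 259.1826], [0.0, 390.479, 191.6035], [0.0, 0.0, 1.0]], 'cam_to_world': [[0.0248, 0.9951, -0.0962, 0.4427], [-0.9997, 0.0252, 0.0023, -0.0305], [0.0047, 0.0961, 0.9954, 1.0967], [0.0, 0.0, 0.0, 1.0]]}
```

View pics/top0.png

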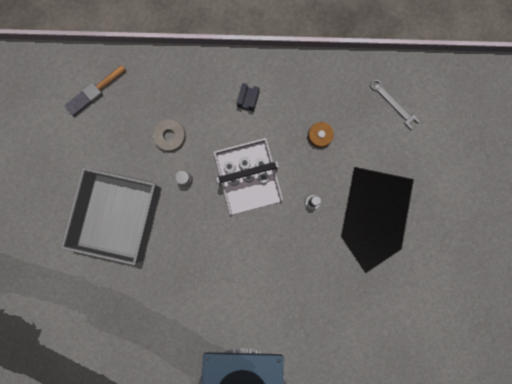

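View pics/scene0.png

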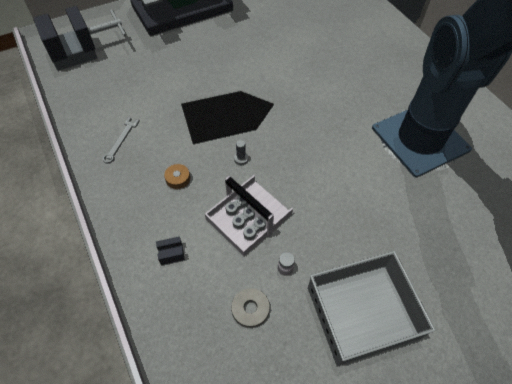

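The top view shows the basket at about (110,215), the tray at (248,177) with its lip towards the image bottom (the robot), and the mat at (378,220) pointing to (366,272). The tin is at (183,178), the arbor at (314,202), the ring at (169,135) and the wheel at (321,134).

```bash
cat > h.py <<'E'
import numpy as np, cv2
from bench import sense, grab_frame, camera_model
def ray(n,px,z):
    m=camera_model(n);K=np.array(m["camera_matrix"]);T=np.array(m["cam_to_world"])
    px=np.atleast_2d(np.array(px,float)); d=np.c_[px,np.ones(len(px))]@np.linalg.inv(K).T*[1,-1,-1]
    w=d@T[:3,:3].T; o=T[:3,3]; return o+w*((z-o[2])/w[:,2])[:,None]
def proj(n,P):
    m=camera_model(n);K=np.array(m["camera_matrix"]);T=np.array(m["cam_to_world"])
    c=(np.atleast_2d(P)-T[:3,3])@T[:3,:3]*[1,-1,-1]; u=c@K.T; return u[:,:2]/u[:,2:]
E
python3 - <<'E'
from h import *
im=cv2.imread("pics/top0.png"); hsv=cv2.cvtColor(im,cv2.COLOR_BGR2HSV)
def big(m,roi):
    x0,y0,x1,y1=roi; q=np.zeros(m.shape,np.uint8); q[y0:y1,x0:x1]=m[y0:y1,x0:x1]*255
    return max(cv2.findContours(q,cv2.RETR_EXTERNAL,cv2.CHAIN_APPROX_NONE)[0],key=cv2.contourArea)
v=hsv[...,2]
c=big(v<22,(335,155,420,280)); a=cv2.approxPolyDP(c,5,True)[:,0]; print("mat",cv2.contourArea(c),a.tolist(),ray("top",a,.006)[:,:2].round(4).tolist())
c=big(v>150,(205,130,290,220)); 
for k in [(v>150)]:
    q=np.zeros(v.shape,np.uint8); q[130:220,205:290]=k[130:220,205:290]; p=cv2.findNonZero(q); b=cv2.boxPoints(cv2.minAreaRect(p)); print("tray",b.round(1).tolist(),ray("top",b,.034)[:,:2].round(4).tolist())
c=big(v<45,(208,155,286,190)); r=cv2.minAreaRect(c); b=cv2.boxPoints(r); print("bar",r, ray("top",b,.104)[:,:2].round(4).tolist(), ray("top",[r[0]],.104))
cv2.imwrite("pics/c1.png",np.hstack([cv2.resize(im[160:275,55:167],None,fx=4,fy=4,interpolation=2),cv2.resize(im[135:220,205:290],(340,460),interpolation=2)]))
E
```

```text
mat 3274.5 [[355, 169], [349, 198], [353, 205], [353, 194], [358, 202], [355, 221], [359, 216], [361, 225], [363, 219], [363, 232], [376, 246], [394, 246], [393, 252], [400, 245], [411, 180]] [[0.6191, -0.3021], [0.5365, -0.2853], [0.5171, -0.2966], [0.548, -0.2965], [0.5258, -0.3106], [0.4725, -0.3022], [0.4867, -0.3134], [0.4618, -0.319], [0.4786, -0.3246], [0.4425, -0.3246], [0.4048, -0.3606], [0.406, -0.4106], [0.3895, -0.4077], [0.4092, -0.4273], [0.5918, -0.4601]]
tray [[209.5, 152.1999969482422], [270.0, 135.89999389648438], [287.0, 199.10000610351562], [226.5, 215.39999389648438]] [[0.6512, 0.1068], [0.7013, -0.059], [0.5268, -0.1093], [0.4783, 0.0541]]
bar ((268.51922607421875, 168.59616088867188), (1.3728128671646118, 13.335897445678711), 78.69007110595703) [[0.5965, -0.0382], [0.6042, -0.0717], [0.6007, -0.0724], [0.593, -0.039]] [[ 0.59860539 -0.05531047  0.104     ]]
```

View pics/c1.png

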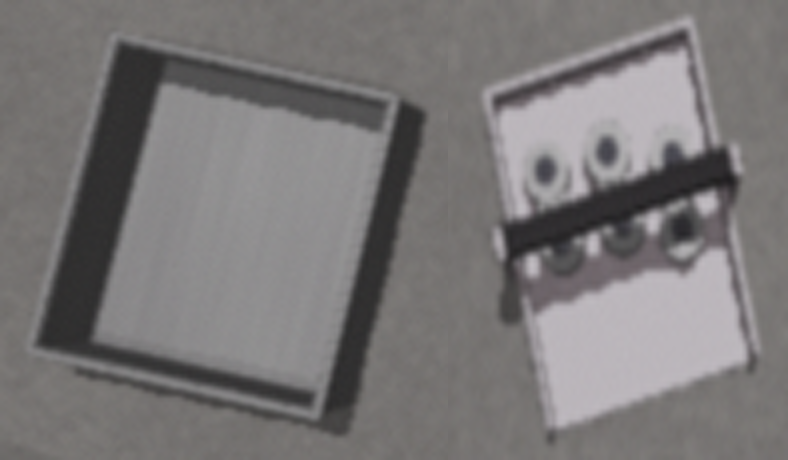

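Corners seen in the crop: basket rim at (84,169), (155.5,184), (135,264.5) and (63,247.5). The tray's back corners are at (214,152) and (265.5,138), its lip is at (230.5,216) to (282,202.5), and the bar centre is at about (248,172.5).

```bash
python3 - <<'E'
from h import *
im=cv2.imread("pics/top0.png"); R=lambda n,p,z:ray(n,p,z)[:,:2]
b=R("top",[(83.75,169),(155.5,183.75),(135,264.5),(63.25,247.5)],.08); print("basket",b.round(3).tolist(),b.mean(0),[np.linalg.norm(b[i]-b[i-1]).round(3) for i in range(4)])
ax=(b[0]+b[1]-b[2]-b[3]);print("dir far",np.degrees(np.arctan2(ax[1],ax[0])), "side",np.degrees(np.arctan2(*(b[0]+b[3]-b[1]-b[2])[::-1])))
t=R("top",[(214.25,152.2),(265.5,138.1),(282.25,202.5),(230.5,215.8)],.03); print("tray",t.round(3).tolist(),t.mean(0),[np.linalg.norm(t[i]-t[i-1]).round(3) for i in range(4)])
ax=(t[0]+t[1]-t[2]-t[3]);print(np.degrees(np.arctan2(ax[1],ax[0])))
px=np.array([(508,258),(503,228),(735,150),(738,180)],float);px=np.c_[(px[:,0]-448)/4+205,px[:,1]/5.412+135]
r=R("top",px,.104);print("bar",r.round(3).tolist(),r.mean(0)); a=(r[2]+r[3]-r[0]-r[1]);print(np.degrees(np.arctan2(a[1],a[0]))+90)
g=cv2.medianBlur(cv2.cvtColor(im,cv2.COLOR_BGR2GRAY),5)
for th in (45,55):
  q=np.zeros_like(g);q[155:290,330:430]=(g[155:290,330:430]<th)
  c=max(cv2.findContours(q,0,1)[0],key=cv2.contourArea);a=cv2.approxPolyDP(c,4,True)[:,0];print("mat",a.tolist(),R("top",a,.006).round(3).tolist())
# scene view
im=cv2.imread("pics/scene0.png");g=cv2.medianBlur(cv2.cvtColor(im,cv2.COLOR_BGR2GRAY),3)
q=np.zeros_like(g);q[80:155,170:285]=(g[80:155,170:285]<40);c=max(cv2.findContours(q,0,1)[0],key=cv2.contourArea);a=cv2.approxPolyDP(c,4,True)[:,0];print("mat sc",a.tolist(),R("scene",a,.006).round(3).tolist())
q=np.zeros_like(g);q[172:222,220:280]=(g[172:222,220:280]<40);c=max(cv2.findContours(q,0,1)[0],key=cv2.contourArea);r=cv2.minAreaRect(c);print("bar sc",r,R("scene",cv2.boxPoints(r),.1).round(3).tolist(),R("scene",[r[0]],.098))
print("tin",R("top",[(183,177)],.062),"arbor",R("top",[(315,201)],.075))
E
```

```text
basket [[0.589, 0.429], [0.555, 0.239], [0.345, 0.281], [0.384, 0.468]] [0.46810487 0.35416348] [np.float64(0.209), np.float64(0.193), np.float64(0.214), np.float64(0.191)]
dir far -11.021551786228216 side 79.0633878566131
tray [[0.652, 0.094], [0.696, -0.047], [0.517, -0.097], [0.478, 0.044]] [ 0.58572833 -0.00148703] [np.float64(0.182), np.float64(0.148), np.float64(0.185), np.float64(0.146)]
15.909065364399115
bar [[0.559, 0.068], [0.573, 0.072], [0.614, -0.076], [0.6, -0.078]] [ 0.58670471 -0.00371264]
15.608853606694254
mat [[356, 168], [342, 236], [368, 270], [401, 245], [412, 181]] [[0.622, -0.305], [0.43, -0.266], [0.339, -0.338], [0.409, -0.43], [0.589, -0.463]]
mat [[355, 168], [342, 237], [366, 271], [401, 247], [412, 181]] [[0.622, -0.302], [0.427, -0.266], [0.336, -0.333], [0.404, -0.43], [0.589, -0.463]]
mat sc [[272, 104], [237, 92], [182, 106], [192, 140], [198, 142], [255, 129]] [[0.336, -0.329], [0.412, -0.428], [0.595, -0.453], [0.622, -0.31], [0.609, -0.294], [0.433, -0.261]]
bar sc ((247.44671630859375, 198.47097778320312), (55.22426223754883, 9.50822925567627), 42.61406326293945) [[0.626, -0.065], [0.602, -0.077], [0.562, 0.069], [0.585, 0.079]] [[0.59249507 0.00234255]]
tin [[0.57670657 0.17135612]] arbor [[ 0.52037707 -0.1799247 ]]
```

```bash
cat >> h.py <<'E'
def to(pos,heading,tilt=0):
    """units from the present pose to target: shift in tool axes as they now stand, and rotation vector"""
    s=sense();R=np.array(s["tool_rot"]);p=np.array(s["tcp_pos"])
    h,t=np.radians([heading,tilt]); u=np.array([np.cos(h),np.sin(h),0]);k=np.array([0,0,1.])
    y=-np.cos(t)*k+np.sin(t)*u; z=np.cos(t)*u+np.sin(t)*k; Rt=np.c_[np.cross(y,z),y,z]
    print("t",s["time_s"],"tcp",p.round(4),"F",np.round(s["force"],1),"open",round(s["opening"],4))
    print("zhead",np.degrees(np.arctan2(R[1,2],R[0,2])).round(2),"tilt",np.degrees(np.arcsin(R[2,2])).round(2),"roll",np.degrees(np.arcsin(R[2,0])).round(2))
    print("shift",(R.T@(np.array(pos)-p)/.04).round(2),"shift after turn",(Rt.T@(np.array(pos)-p)/.04).round(2),"turn",np.degrees(cv2.Rodrigues(R.T@Rt)[0].ravel()/5).round(2))
E
python3 -m crank '[1,0,0,0,0,1,0, 1,0,0,0,0,1,0, 1,0,0,0,0,1,0, 1,0,0,0,0,1,0, 1,0,0,0,0,1,0, 1,0,0,0,0,1,0, 1,0,0,0,0,1,0, 1,0,0,0,0,1,0, 1,0,0,0,0,1,0, 1,0,0,0,0,1,0]'
python3 -c "
from h import *
to([.587,-.003,.2],15.7)"
```

```text
time_s: 0.93
tcp_pos: [0.2366, 0.605, 0.2308]
tool_rot: [[0.316, -0.0, 0.949], [-0.949, -0.001, 0.316], [0.001, -1.0, -0.001]]
force: [0.6, -0.2, 0.1]
opening: 0.0854
t 0.9333 tcp [0.2366 0.605  0.2308] F [ 0.6 -0.2  0.1] open 0.0854
zhead 18.4 tilt -0.03 roll 0.04
shift [17.19  0.78  3.52] shift after turn [17.    0.77  4.32] turn [0.01 0.54 0.01]
```

```bash

python3 -m crank '[1,0,0,0,0,0.54,0, 1,0.95,0,0.24,0,0,0, 1,0.95,0,0.24,0,0,0, 1,0.95,0,0.24,0,0,0, 1,0.95,0,0.24,0,0,0, 1,0.95,0,0.24,0,0,0, 1,0.95,0,0.24,0,0,0, 1,0.95,0,0.24,0,0,0, 1,0.95,0,0.24,0,0,0, 1,0.95,0,0.24,0,0,0]'
python3 -m crank '[1,0.95,0.1,0.24,0,0,0, 1,0.95,0.1,0.24,0,0,0, 1,0.95,0.1,0.24,0,0,0, 1,0.95,0.1,0.24,0,0,0, 1,0.95,0.1,0.24,0,0,0, 1,0.95,0.1,0.24,0,0,0, 1,0.95,0.1,0.24,0,0,0, 1,0.95,0.1,0.24,0,0,0, 1,0.5,0,0.1,0,0,0, 1,0,0,0,0,0,0]'
python3 -c "
from h import *
to([.587,-.003,.15],15.7)"
```

```text
time_s: 1.77
tcp_pos: [0.4141, 0.2983, 0.2312]
tool_rot: [[0.275, -0.0, 0.961], [-0.961, -0.0, 0.275], [0.0, -1.0, -0.0]]
force: [1.4, 0.5, 0.2]
opening: 0.0855
time_s: 2.6
tcp_pos: [0.5818, 0.0043, 0.1991]
tool_rot: [[0.267, 0.001, 0.964], [-0.964, -0.004, 0.267], [0.004, -1.0, -0.0]]
force: [0.2, 0.5, 0.3]
opening: 0.0856
t 2.6 tcp [0.5818 0.0043 0.1991] F [0.2 0.5 0.3] open 0.0856
zhead 15.49 tilt -0.01 roll 0.22
shift [0.21 1.23 0.08] shift after turn [0.21 1.23 0.08] turn [ 0.   -0.04  0.04]
```

```bash

python3 -m crank '[1,0.2,0.6,0.08,0,0,0, 1,0,0.6,0,0,0,0, 1,0,0,0,0,0,0]'
python3 - <<'E'
from h import *
to([.587,-.003,.074],15.7)
a=grab_frame("scene")[:,:,::-1]; b=grab_frame("top")[:,:,::-1]
cv2.imwrite("pics/c2.png",np.hstack([cv2.resize(a[140:270,190:320],(390,390),interpolation=2),cv2.resize(b[120:250,190:320],(390,390),interpolation=2)]))
E
```

```text
time_s: 2.85
tcp_pos: [0.5824, 0.0046, 0.1471]
tool_rot: [[0.275, -0.008, 0.961], [-0.961, -0.0, 0.275], [-0.002, -1.0, -0.008]]
force: [-0.5, 1.3, -0.0]
opening: 0.0854
t 2.85 tcp [0.5824 0.0046 0.1471] F [-0.5  1.3 -0. ] open 0.0854
zhead 15.96 tilt -0.43 roll -0.1
shift [0.22 1.83 0.07] shift after turn [0.21 1.83 0.06] turn [ 0.09  0.05 -0.02]
```

View pics/c2.png

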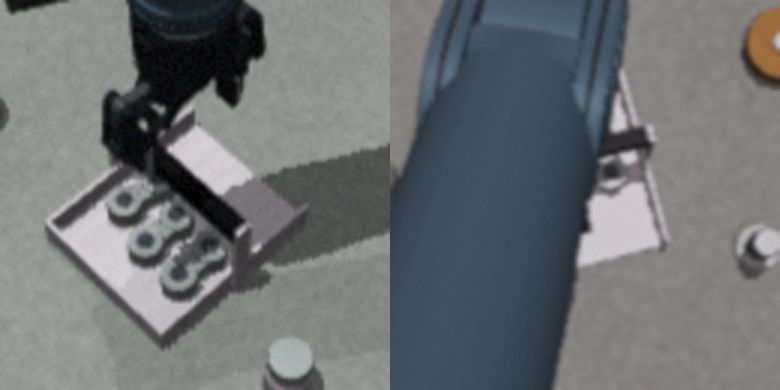

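The gripper straddles the bar, whose visible end is at (277,167) in the top view. The links lie below it, clear of the fingers, so I'm descending.

```bash

python3 -m crank '[1,0.2,0.5,0.06,0,0,0, 1,0,0.5,0,0,0,0, 1,0,0.5,0,0,0,0, 1,0,0.33,0,0,0,0, 1,0,0,0,0,0,0]'
python3 - <<'E'
from h import *
to([.587,-.003,.074],15.7)
a=grab_frame("scene")[:,:,::-1]
cv2.imwrite("pics/c3.png",cv2.resize(a[140:270,190:320],(560,560),interpolation=2))
E
```

```text
time_s: 3.37
tcp_pos: [0.589, -0.0022, 0.0768]
tool_rot: [[0.276, -0.003, 0.961], [-0.961, 0.0, 0.276], [-0.001, -1.0, -0.003]]
force: [-0.1, 0.5, 0.3]
opening: 0.0853
t 3.3667 tcp [ 0.589  -0.0022  0.0768] F [-0.1  0.5  0.3] open 0.0853
zhead 16.0 tilt -0.16 roll -0.05
shift [ 0.01  0.07 -0.05] shift after turn [ 0.01  0.07 -0.05] turn [ 0.03  0.06 -0.01]
```

View pics/c3.png

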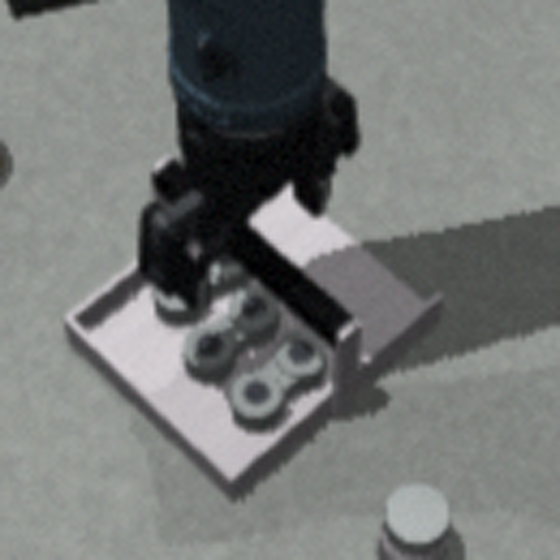

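The fingers straddle the bar's middle (about (215,200) in the picture), well above the links. Closing.

```bash

python3 -m crank '[0,0,0.07,0,0,0,0, 0,0,0,0,0,0,0, 0,0,0,0,0,0,0, 0,0,0,0,0,0,0, 0,0,0,0,0,0,0, 0,0,0,0,0,0,0, 0,0,0,0,0,0,0, 0,0,0,0,0,0,0]'
python3 -m crank '[0,0,-0.1,0,0,0,0, 0,0,-0.2,0,0,0,0, 0,0,-0.3,0,0,0,0, 0,0,-0.2,0,0,0,0, 0,0,-0.1,0,0,0,0, 0,0,0,0,0,0,0]'
python3 -c "
from h import *
to([.587,-.003,.2],-11)"
```

```text
time_s: 4.08
tcp_pos: [0.5906, -0.003, 0.0759]
tool_rot: [[0.275, 0.001, 0.962], [-0.962, 0.0, 0.275], [-0.0, -1.0, 0.001]]
force: [-1.6, -0.3, 4.8]
opening: 0.015
time_s: 4.58
tcp_pos: [0.5912, -0.003, 0.1128]
tool_rot: [[0.275, 0.003, 0.962], [-0.962, 0.0, 0.275], [0.001, -1.0, 0.002]]
force: [1.0, 0.1, -5.4]
opening: 0.0153
t 4.5833 tcp [ 0.5912 -0.003   0.1128] F [ 1.   0.1 -5.4] open 0.0153
zhead 15.94 tilt 0.14 roll 0.03
shift [-0.03 -2.18 -0.1 ] shift after turn [ 0.02 -2.18 -0.1 ] turn [-0.03  5.39 -0.  ]
```

```bash

python3 -m crank '[0,0,-0.1,0,0,0.2,0, 0,0,-0.2,0,0,0.4,0, 0,0,-0.3,0,0,0.6,0, 0,0,-0.3,0,0,0.7,0, 0,0,-0.3,0,0,0.7,0, 0,0,-0.3,0,0,0.7,0, 0,0,-0.3,0,0,0.7,0, 0,0,-0.2,0,0,0.7,0, 0,0,-0.15,0,0,0.4,0, 0,0,0,0,0,0.25,0]'
python3 -m crank '[0,0,0,0,0,0,0]'
python3 -c "
from h import *
to([.556,.337,.2],-11)"
```

```text
time_s: 5.42
tcp_pos: [0.5907, -0.0029, 0.1983]
tool_rot: [[-0.19, 0.001, 0.982], [-0.982, 0.0, -0.19], [-0.0, -1.0, 0.001]]
force: [0.5, 0.3, -6.6]
opening: 0.0148
time_s: 5.5
tcp_pos: [0.5899, -0.0028, 0.1971]
tool_rot: [[-0.188, -0.0, 0.982], [-0.982, 0.0, -0.188], [0.0, -1.0, -0.0]]
force: [0.0, -0.5, -6.4]
opening: 0.0147
t 5.5 tcp [ 0.5899 -0.0028  0.1971] F [ 0.  -0.5 -6.4] open 0.0147
zhead -10.85 tilt -0.02 roll 0.0
shift [-8.18 -0.07 -2.43] shift after turn [-8.18 -0.07 -2.45] turn [0.   0.03 0.  ]
```

```bash

python3 -m crank '[0,-0.15,-0.01,-0.045,0,0,0, 0,-0.3,-0.01,-0.09,0,0,0, 0,-0.45,-0.01,-0.135,0,0,0, 0,-0.55,-0.01,-0.165,0,0,0, 0,-0.55,0,-0.165,0,0,0, 0,-0.55,0,-0.165,0,0,0, 0,-0.55,0,-0.165,0,0,0, 0,-0.55,0,-0.165,0,0,0, 0,-0.55,0,-0.165,0,0,0, 0,-0.55,0,-0.165,0,0,0]'
python3 -m crank '[0,-0.55,0,-0.165,0,0,0, 0,-0.55,0,-0.165,0,0,0, 0,-0.55,0,-0.165,0,0,0, 0,-0.55,0,-0.165,0,0,0, 0,-0.45,0,-0.13,0,0,0, 0,-0.35,0,-0.1,0,0,0, 0,-0.25,0,-0.07,0,0,0, 0,-0.15,0,-0.03,0,0,0, 0,0,0,0,0,0,0, 0,0,0,0,0,0,0]'
python3 - <<'E'
from h import *
to([.556,.337,.2],-11,35)
a=grab_frame("scene")[:,:,::-1]; b=grab_frame("top")[:,:,::-1]
cv2.imwrite("pics/c4.png",np.hstack([cv2.resize(a[200:384,250:460],(400,350),interpolation=2),cv2.resize(b[110:300,20:230],(400,350),interpolation=2)]))
E
```

```text
time_s: 6.33
tcp_pos: [0.5686, 0.1971, 0.1983]
tool_rot: [[-0.186, -0.001, 0.983], [-0.983, 0.0, -0.186], [-0.0, -1.0, -0.001]]
force: [0.1, -0.8, -6.1]
opening: 0.0151
time_s: 7.17
tcp_pos: [0.5567, 0.3343, 0.1987]
tool_rot: [[-0.188, -0.0, 0.982], [-0.982, -0.001, -0.188], [0.001, -1.0, 0.0]]
force: [-0.1, -1.1, -6.7]
opening: 0.0153
t 7.1667 tcp [0.5567 0.3343 0.1987] F [-0.1 -1.1 -6.7] open 0.0153
zhead -10.85 tilt 0.01 roll 0.06
shift [-0.06 -0.03 -0.03] shift after turn [-0.06 -0.04 -0.01] turn [7.   0.03 0.  ]
```

View pics/c4.png

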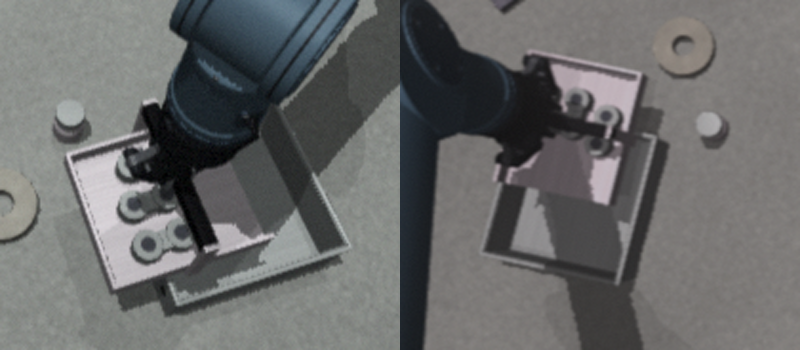

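The tray hangs level over the far part of the basket, with all three links on it and its lip inside the side walls. Now tipping slowly about the bar.

```bash

python3 -m crank '[0,-0.06,0,0,0.1,0,0, 0,0,0,0,0.2,0,0, 0,0,0,0,0.3,0,0, 0,0,0,0,0.3,0,0, 0,0,0,0,0.3,0,0, 0,0,0,0,0.3,0,0, 0,0,0,0,0.3,0,0, 0,0,0,0,0.3,0,0, 0,0,0,0,0.2,0,0, 0,0,0,0,0.2,0,0]'
python3 -m crank '[0,0,0,0,0.2,0,0, 0,0,0,0,0.2,0,0, 0,0,0,0,0.2,0,0, 0,0,0,0,0.2,0,0, 0,0,0,0,0.2,0,0, 0,0,0,0,0.2,0,0, 0,0,0,0,0.2,0,0, 0,0,0,0,0.2,0,0, 0,0,0,0,0.2,0,0, 0,0,0,0,0.2,0,0]'
python3 -m crank '[0,0,0,0,0.2,0,0, 0,0,0,0,0.2,0,0, 0,0,0,0,0.2,0,0, 0,0,0,0,0.2,0,0, 0,0,0,0,0.2,0,0, 0,0,0,0,0,0,0, 0,0,0,0,0,0,0, 0,0,0,0,0,0,0, 0,0,0,0,0,0,0]'
python3 - <<'E'
from h import *
to([.556,.337,.2],-11,35)
a=grab_frame("scene")[:,:,::-1]; b=grab_frame("top")[:,:,::-1]
cv2.imwrite("pics/c5.png",np.hstack([cv2.resize(a[200:384,250:460],(400,350),interpolation=2),cv2.resize(b[110:300,20:230],(400,350),interpolation=2)]))
E
```

```text
time_s: 8.1
tcp_pos: [0.5564, 0.3378, 0.1989]
tool_rot: [[-0.187, 0.213, 0.959], [-0.982, -0.04, -0.183], [-0.0, -0.976, 0.217]]
force: [0.4, -0.1, -6.6]
opening: 0.0152
time_s: 8.93
tcp_pos: [0.5569, 0.3378, 0.1989]
tool_rot: [[-0.187, 0.377, 0.907], [-0.982, -0.072, -0.173], [-0.0, -0.923, 0.384]]
force: [0.4, -0.2, -6.3]
opening: 0.0147
time_s: 9.68
tcp_pos: [0.5574, 0.3377, 0.1993]
tool_rot: [[-0.188, 0.454, 0.871], [-0.982, -0.086, -0.167], [-0.001, -0.887, 0.462]]
force: [0.7, -0.4, -3.3]
opening: 0.0151
t 9.6833 tcp [0.5574 0.3377 0.1993] F [ 0.7 -0.4 -3.3] open 0.0151
zhead -10.85 tilt 27.53 roll -0.04
shift [ 0.02 -0.03 -0.02] shift after turn [ 0.02 -0.03 -0.02] turn [ 1.49  0.03 -0.02]
```

View pics/c5.png

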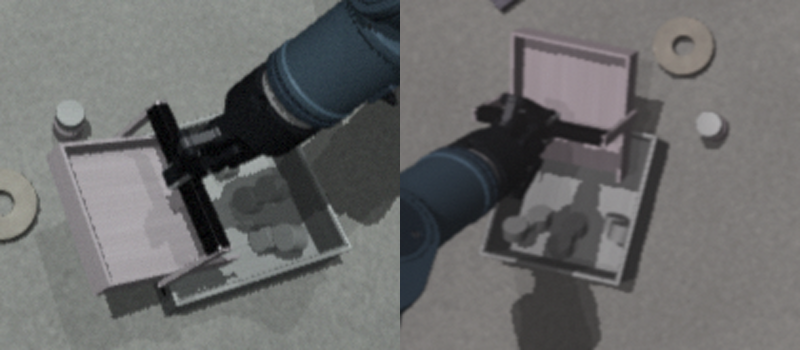

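All three links are in the basket, at (525,225), (567,235) and (618,228, standing on edge) in the picture. The tray is empty, and the force dropped by 3.3 N, which matches three links. Now levelling and carrying the tray to the mat.

```bash

python3 -m crank '[0,0,-0.1,0,-0.3,0,0, 0,0,-0.1,0,-0.6,0,0, 0,0,0,0,-0.6,0,0, 0,0,0,0,-0.6,0,0, 0,0,0,0,-0.6,0,0, 0,0,0,0,-0.6,0,0, 0,0,0,0,-0.6,0,0, 0,0,0,0,-0.6,0,0, 0,0,0,0,-0.6,0,0, 0,0,0,0,-0.4,0,0]'
python3 -m crank '[0,0,0,0,0,0,0, 0,0,0,0,0,0,0]'
python3 -c "
from h import *
to([.5115,-.3655,.2],-10.8)"
```

```text
time_s: 10.62
tcp_pos: [0.5549, 0.3374, 0.2064]
tool_rot: [[-0.189, -0.001, 0.982], [-0.982, 0.001, -0.189], [-0.0, -1.0, -0.001]]
force: [0.7, -1.3, -4.6]
opening: 0.015
time_s: 10.78
tcp_pos: [0.5544, 0.3375, 0.2059]
tool_rot: [[-0.189, 0.002, 0.982], [-0.982, -0.001, -0.189], [0.0, -1.0, 0.002]]
force: [-0.8, 0.7, -3.6]
opening: 0.015
t 10.7833 tcp [0.5544 0.3375 0.2059] F [-0.8  0.7 -3.6] open 0.015
zhead -10.9 tilt 0.1 roll 0.01
shift [17.46  0.16  2.27] shift after turn [17.46  0.15  2.24] turn [-0.02 -0.02  0.  ]
```

```bash

python3 -m crank '[0,0.2,0,0.03,0,0,0, 0,0.4,0,0.05,0,0,0, 0,0.6,0,0.08,0,0,0, 0,0.75,0,0.1,0,0,0, 0,0.75,0,0.1,0,0,0, 0,0.75,0,0.1,0,0,0, 0,0.75,0,0.1,0,0,0, 0,0.75,0,0.1,0,0,0, 0,0.75,0,0.1,0,0,0, 0,0.75,0,0.1,0,0,0]' | tail -2
python3 -m crank '[0,0.75,0,0.1,0,0,0, 0,0.75,0,0.1,0,0,0, 0,0.75,0,0.1,0,0,0, 0,0.75,0,0.1,0,0,0, 0,0.75,0,0.1,0,0,0, 0,0.75,0,0.1,0,0,0, 0,0.75,0,0.1,0,0,0, 0,0.75,0,0.1,0,0,0, 0,0.75,0,0.1,0,0,0, 0,0.75,0,0.1,0,0,0]' | tail -2
python3 -m crank '[0,0.75,0,0.1,0,0,0, 0,0.75,0,0.1,0,0,0, 0,0.75,0,0.1,0,0,0, 0,0.6,0,0.08,0,0,0, 0,0.4,0,0.05,0,0,0, 0,0.2,0,0.03,0,0,0, 0,0,0,0,0,0,0, 0,0,0,0,0,0,0]'
python3 -c "
from h import *
to([.5115,-.3655,.1],-10.8)"
```

```text
force: [0.3, -1.0, -3.5]
opening: 0.0152
force: [0.8, -0.2, -3.3]
opening: 0.0149
time_s: 13.12
tcp_pos: [0.514, -0.3615, 0.2058]
tool_rot: [[-0.187, -0.0, 0.982], [-0.982, 0.001, -0.187], [-0.001, -1.0, -0.0]]
force: [-0.4, 0.2, -3.6]
opening: 0.015
t 13.1167 tcp [ 0.514  -0.3615  0.2058] F [-0.4  0.2 -3.6] open 0.015
zhead -10.78 tilt -0.02 roll -0.05
shift [ 0.11  2.65 -0.04] shift after turn [ 0.11  2.65 -0.04] turn [ 0.    0.   -0.01]
```

```bash

python3 -m crank '[0,0.1,0.2,-0.04,0,0,0, 0,0,0.4,0,0,0,0, 0,0,0.5,0,0,0,0, 0,0,0.5,0,0,0,0, 0,0,0.5,0,0,0,0, 0,0,0.35,0,0,0,0, 0,0,0.2,0,0,0,0, 0,0,0,0,0,0,0]'
python3 - <<'E'
from h import *
to([.5115,-.3655,.084],-10.8)
a=grab_frame("scene")[:,:,::-1]; b=grab_frame("top")[:,:,::-1]
cv2.imwrite("pics/c6.png",np.hstack([cv2.resize(a[60:180,150:300],(400,320),interpolation=2),cv2.resize(b[150:290,320:450],(400,430),interpolation=2)[:320]]))
E
```

```text
time_s: 13.78
tcp_pos: [0.511, -0.3647, 0.0981]
tool_rot: [[-0.186, -0.003, 0.982], [-0.982, 0.002, -0.186], [-0.002, -1.0, -0.003]]
force: [-0.1, 0.1, -3.5]
opening: 0.0153
t 13.7833 tcp [ 0.511  -0.3647  0.0981] F [-0.1  0.1 -3.5] open 0.0153
zhead -10.74 tilt -0.17 roll -0.09
shift [0.02 0.35 0.02] shift after turn [0.02 0.35 0.02] turn [ 0.03  0.01 -0.02]
```

View pics/c6.png

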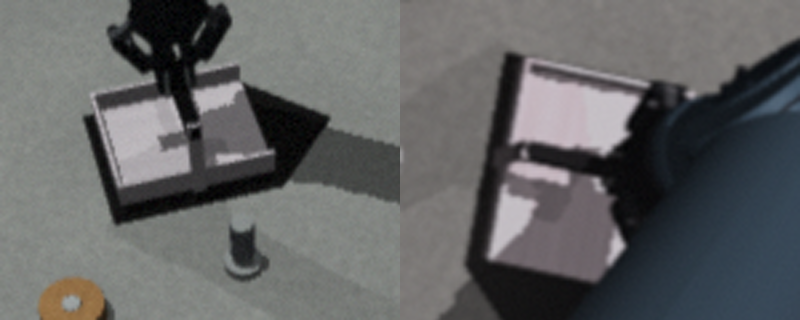

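The tray hangs level about 2 cm above the mat, aligned with it and with its lip towards the point. Lowering until contact.

```bash

python3 -m crank '[0,0,0.15,0,0,0,0, 0,0,0.12,0,0,0,0, 0,0,0.08,0,0,0,0, 0,0,0.05,0,0,0,0, 0,0,0,0,0,0,0, 0,0,0,0,0,0,0]'
```

```text
time_s: 14.38
tcp_pos: [0.5117, -0.3663, 0.084]
tool_rot: [[-0.188, -0.0, 0.982], [-0.982, 0.0, -0.188], [-0.0, -1.0, -0.0]]
force: [0.1, -0.3, -4.2]
opening: 0.015
```

```bash

python3 -m crank '[0,0,0.04,0,0,0,0, 0,0,0.02,0,0,0,0, 0,0,0,0,0,0,0, 0,0,0,0,0,0,0]'
```

```text
time_s: 14.72
tcp_pos: [0.5119, -0.3664, 0.082]
tool_rot: [[-0.188, 0.0, 0.982], [-0.982, -0.0, -0.188], [0.0, -1.0, 0.0]]
force: [-0.8, 0.9, -0.6]
opening: 0.0149
```

In contact: the tray's weight is off the gripper. Opening and withdrawing.

```bash

python3 -m crank '[0.3,0,0,0,0,0,0, 0.6,0,0,0,0,0,0, 1,0,0,0,0,0,0, 1,0,0,0,0,0,0, 1,0,0,0,0,0,0, 1,0,0,0,0,0,0, 1,0,0,0,0,0,0, 1,0,0,0,0,0,0, 1,0,0,0,0,0,0, 1,0,0,0,0,0,0]' | tail -2
python3 -m crank '[1,0,-0.15,0,0,0,0, 1,0,-0.4,0,0,0,0, 1,0,-0.7,0,0,0,0, 1,0,-1,0,0,0,0, 1,0,-1,0,0,0,0, 1,0,-1,0,0,0,0, 1,-0.9,0,0,0,0,0, 1,-0.9,0,0,0,0,0, 1,-0.9,0,0,0,0,0, 1,-0.9,0,0,0,0,0]'
python3 -m crank '[1,-0.9,0,0,0,0,0, 1,-0.9,0,0,0,0,0, 1,-0.9,0,0,0,0,0, 1,-0.9,0,0,0,0,0, 1,-0.5,0,0,0,0,0, 1,0,0,0,0,0,0]'
python3 - <<'E'
from h import *
to([.5115,-.3655,.084],-10.8)
b=grab_frame("top")[:,:,::-1]; cv2.imwrite("pics/top7.png",b)
cv2.imwrite("pics/c7.png",np.hstack([cv2.resize(b[155:285,55:185],(390,390),interpolation=2),cv2.resize(b[155:285,320:450],(390,390),interpolation=2)]))
E
```

```text
force: [0.4, 0.8, 0.0]
opening: 0.0858
time_s: 16.38
tcp_pos: [0.5388, -0.2235, 0.2524]
tool_rot: [[-0.188, 0.001, 0.982], [-0.982, 0.0, -0.188], [-0.0, -1.0, 0.001]]
force: [0.1, 0.2, -0.3]
opening: 0.0854
time_s: 16.88
tcp_pos: [0.5706, -0.057, 0.2517]
tool_rot: [[-0.179, 0.0, 0.984], [-0.984, 0.003, -0.179], [-0.003, -1.0, -0.0]]
force: [-0.1, 0.4, 0.5]
opening: 0.0854
t 16.8833 tcp [ 0.5706 -0.057   0.2517] F [-0.1  0.4  0.5] open 0.0854
zhead -10.32 tilt -0.01 roll -0.17
shift [ 7.86  4.17 -0.07] shift after turn [ 7.85  4.19 -0.01] turn [ 0.    0.1  -0.03]
```

View pics/c7.png

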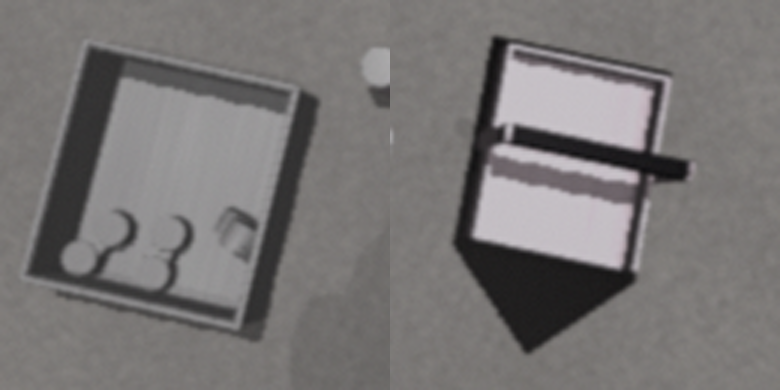

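The links lie in the basket at (95,245), (165,255) and (240,230); the third stands on end beside the wall, below the rim. The tray sits on the mat with its lip towards the point. Checking the numbers.

```bash
python3 - <<'E'
from h import *
f=lambda p,o:np.array(p,float)/3+[o,155]
t=ray("top",f([(508-390,45),(668-390,78),(635-390,270),(472-390,237)],320),.036)[:,:2]
c=t.mean(0); ax=t[0]+t[1]-t[2]-t[3]; M=np.array([.5115,-.3655]);u=np.array([.982,-.187])
print("tray",c,np.degrees(np.arctan2(ax[1],ax[0])),"sides",[np.linalg.norm(t[i]-t[i-1]).round(3) for i in range(4)],"off",(c-M)*1e3,"lip off",(t[2:].mean(0)-(M-.09*u))*1e3)
m=ray("top",f([(495-390,38),(455-390,240),(635-390,280),(528-390,352)],320),.006)[:,:2];print("mat corners again",m.round(3).tolist())
b=ray("top",f([(508+2-390,133),(688-390,170)],320),.11)[:,:2];print("bar",b.mean(0))
L=ray("top",f([(80,258),(118,230),(175,235),(152,272),(240,230)],55),.03)[:,:2]-[.468,.354];a=np.radians(-11);print((L@np.array([[np.cos(a),-np.sin(a)],[np.sin(a),np.cos(a)]])).round(3).tolist())
i=cv2.imread("pics/top7.png");j=cv2.cvtColor(grab_frame("top"),cv2.COLOR_RGB2BGR);d=cv2.absdiff(cv2.blur(i,(3,3)),cv2.blur(j,(3,3))).max(2);print("basket/tray change",d[165:270,60:160].max(),d[155:285,335:425].max())
im=cv2.imread("pics/top0.png")
for n,x,y in(("tin",183,178),("arbor",314,202),("ring",169,135),("wheel",321,134)):
  T=im[y-16:y+16,x-16:x+16];r=cv2.matchTemplate(j[y-28:y+28,x-28:x+28],T,5);print(n,np.array(cv2.minMaxLoc(r)[3])-12,r.max().round(2))
E
```

```text
tray [ 0.51078808 -0.36356919] -10.417503293290457 sides [np.float64(0.179), np.float64(0.149), np.float64(0.178), np.float64(0.149)] off [-0.7119183   1.93081433] lip off [0.05623791 1.20826432]
mat corners again [[0.623, -0.302], [0.433, -0.265], [0.4, -0.432], [0.332, -0.333]]
bar [ 0.51106752 -0.36411038]
[[-0.084, 0.075], [-0.053, 0.048], [-0.046, -0.003], [-0.083, 0.009], [-0.029, -0.059]]
basket/tray change 2 2
tin [0 0] 1.0
arbor [0 0] 0.73
ring [0 0] 1.0
wheel [1 0] 0.52
```

```bash
python3 -c "
from bench import workorder; print(workorder.close_job())"
```

```text
the job is handed in; nothing more can be done
None
```

The three links are in the wash basket, and the empty tray is flat on the mat with its open end towards the point. I handed the job in at about 17 s; it reports no verdict.

**How it went:** I gripped the bar, lifted the tray low and carried it level to the basket. I tipped it to about 27.5°, and the weight on the wrist fell by about 3 N, which fits three links. I then levelled the tray, set it on the mat, let go and moved the arm clear.

**Last checks, top camera:**
- **Tray:** its middle is about 2 mm from the mat's centre and its open edge about 1 mm from where it belongs. It is turned about 0.4° from the mat's direction.
- **Links:** all three are between the basket walls and appear to be below the rim. Two lie flat; the third is not flat and seems to stand on its end near a side wall.
- **Movement:** two pictures taken in succession showed nothing moving in the basket or on the mat.
- **Tin and grinding ring:** unmoved.
- **Arbor and flap wheel:** less certain. Their image matches were weaker (0.73 and 0.52), probably because of the arm or its shadow. They showed at most 1 pixel (about 3 mm) of shift, and nothing was carried low enough to touch them.

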